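# Close the embossing die on a medallion blank and hold it shut

### The job

Lay the round wooden medallion blank flat and centred on the round spring pad of the lower embossing die, and let go of it. Then take the upper die by its wooden handle, lower it over the two dowels, and press it down against the spring until it rests fully home on the dowels' collars; finish with the arm still holding it pressed shut like that (let go, the spring opens it again). Leave the other things on the table where they are.

Things in the scene. Friction and masses are not known exactly. Their poses are not given: they have to be found in the camera images.
- medal_center (a point): Centre (half-way up, 4 mm above the underside) of the loose round dark wooden medallion blank: disc 48 mm across, 8 mm thick, 20 g, lying flat on the table. z axis up; its yaw means nothing.
- die_top_grip (a point): Grip point of the loose upper die, on its centre line, 38 mm above its underside, inside the wooden handle. The upper die (0.36 to 0.6 kg) is an aluminium plate 80 mm (its x) x 140 mm (its y) x 14 mm, flat underneath, with two through holes of 14 mm at y = +55 and -55 mm, x = 0. On the plate's middle stands a wooden handle 26 mm (x) x 50 mm (y), 40 mm high, so its top is 54 mm above the underside: pinch it across x. Axes: the die's own, z up. It fits either way round.
- die_base: The lower die, fixed to the table: dark steel plate 90 mm (its x) x 150 mm (its y) x 20 mm. Origin: centre of the underside, on the table; z up. Two upright steel dowels at y = +55 and -55 mm, x = 0: 12 mm diameter, tops 55 mm above the table, the last 9 mm tapering to 4.4 mm. At the foot of each is a collar 22 mm across, its top 30 mm above the table; the upper die is fully home when its underside rests on both collars (grip point 68 mm above the table).
- pad_top (a point): Centre of the top face of the spring pad in the middle of the lower die: flat brass disc 48 mm across, its top 30 mm above the table when free. It has no rim; the blank lies on it edge to edge.
- pad (a joint): How far the spring pad is pushed down, m: 0 free, 0.008 with the blank in place and the upper die fully home (its stop is 0.0095). The spring starts at 7 N and rises 1 N per mm, so the upper die's own weight does not close it; with the blank on the pad, the upper die first meets it with its underside 38 mm above the table and reaches home 8 mm lower at 15 N in all.
- square_blank: spare square dark wooden blank, 50 x 50 x 8 mm, flat on the table behind the work; not to be used. Origin: centre of underside
- ink_tin: closed ink tin, 68 mm across, 45 mm high; bystander. Origin: centre of underside
- tape_roll: roll of paper tape lying flat, 72 mm across, 20 mm high; bystander. Origin: centre of underside
- wood_block: dark wood strip 22 x 110 x 20 mm lying flat; bystander. Origin: centre of underside
- brayer: ink roller with a black 90 mm roll and wooden handle, about 170 mm long, 34 mm high; bystander. Origin: table level below the roll
- glue_bottle: white bottle, 56 mm across, 150 mm high; bystander. Origin: centre of underside
- ink_knife: spatula-like ink knife lying flat; bystander. Origin: underside of the tool
Things that resemble listed ones, but are neither listed nor needed, are in the scene too. Leave any orange or red look-alike of the part that bears medal_center alone.

How it is judged:
By the outcome, as a careful person would: the job done as asked, in the order asked, and still so for the second after the job is handed in, while the arm keeps its last pose, push and grip.
It also fails if it takes over 54 s, if anything falls off the work surface, if the arm or the gripper's body presses on something with over 40 N, if the wrist force passes 120 N, or if a joint passes its speed limit or range.

### The arm

A 6-joint arm with a two-finger parallel gripper is mounted at the origin on the work surface. World frame = base frame: x ahead of the robot, y to its left, z up, the work surface at z = 0. Lengths are in m, angles in degrees, forces in N, time in s.
With the tool pointing down it reaches from about 0.375 to 0.925 m from the base axis. Payload 5.7 kg.
Tool frame: the origin (TCP) lies at the very end of the fingers, on their centre line; the grasp point (between the pads) lies 19 mm behind it; z points along the fingers, y is the line along which they close (so a half turn about z gives the same grasp; the last joint's range is limited). The gripper opens to 88 mm and grips with 3 to 60 N. Pads are 20 mm wide; open, the fingers measure 115 mm over their backs; the gripper's body (75 mm by 178 mm) begins 61 mm behind the grasp point.
Start: joints at [-70.136, 20.558, 86.54, -0, 72.909, -6.595], TCP at [0.267, -0.537, 0.223] pointing down, gripper open.
Joint ranges: [-170.27, 170.27], [-57.76, 135], [12.27, 136.19], [-55.21, 235.2], [11.17, 155.16], [-170.74, 170.74]. Speed limits (degrees/s): [136.94, 136.94, 180, 180, 180, 180].

### API

Orientations are given as a 3x3 rotation matrix whose columns are the frame's x, y, z axes.
In Python, from bench import sense, cams, order gives the robot as it stands.
- The arm moves only by the tool arm_command, never from a script. Its argument "commands" is a list of rows, each a list of 5 numbers: the opening, from 0 (shut) to 1 (fully open), then the shift along the tool's x, y, z in cm, then the turn about the tool's z in rad. A call has 1 to 5 rows; each row is the pose to reach, as a shift and turn from the pose commanded when the call began, along the tool's axes at that moment; what a row does not reach only later rows make up. A row lasts 1/10 s, in which the tool goes at most 50 mm and 8.59 degrees, less where a joint would pass 70% of its speed; a pose out of reach is approached as far as the arm can. A call with a gripper value outside its range is refused whole. The fingers move at their own pace and stop on an object; the grip force is fixed at half the most. Time passes only in rows, so rows that repeat a pose let the fingers close. It gives the time, the measured TCP pose, the force, the opening and the grip force at its end, in the units of the state.
- sense(): the state, without advancing time (a new reading comes with each control period).
- cams.get_image(name): name is "side" or "top"; returns the picture (400x640x3 uint8, red, green, blue); there is no depth.
- cams.camera_info(name): a dict with "vertical_fov" (degrees; the focal length in pixels is half the picture's height over the tangent of half this angle, whatever the lens; pixels are square), "cx", "cy" (the principal point, pixels), "camera_from_world" (4x4, takes a point from world to camera coordinates). Camera axes: x right, y down, z forward; pixel columns grow to the right and rows downward; lengths in m; the calibration is good to about 2 mm. A picture is of the moment at which its call begins. camera_info takes no time and is no camera call.
- order.job_done(): hands the job in; it is judged then, once.
The state is a dict: "time_s": time; "joint_pos": joint angles; "joint_velocities": joint speeds; "tau": joint torques, N m; "ee_pos": TCP position; "ee_rot": TCP orientation; "ft_force": force on the tool from outside, world axes, zero at the start; "ft_torque": the same for the moment, N m; "finger_gap": finger opening in m; "gripper_force": force on a finger pad.
Only numpy, scipy, OpenCV 4.12 (cv2) and the standard library are available. Lean on these libraries where they do the work, as an engineer would, in place of code of your own. Each camera call takes 0.05 s, during which the arm holds its last target. There are 200 camera calls.

## Working session

There is one attempt and no reset: what is moved stays moved. The work goes in short steps, Python scripts to look and compute and a tool call to move; the robot and the scene stay as the last step left them, time stands still between calls to the robot, and variables do not carry over. Pictures are saved under pics/ and viewed, at most 10 in all, crops included, and the job is handed in when it is done.

Besides the shell and the picture viewer there is one more tool, called after "Call:" as name(argument=value, ...) on one line, values as JSON. arm_command: Moves the arm, as the interface text tells. Its arguments: {"type":"object","properties":{"commands":{"type":"array","items":{"type":"array","items":{"type":"number"}}}},"required":["commands"]}

```bash
mkdir -p pics; cat > h.py <<'E'
import numpy as np, cv2
from bench import sense, cams, order
def K(n):
    i=cams.camera_info(n); f=200/np.tan(np.radians(i["vertical_fov"])/2); return i,f
def ray(n,u,v,z):
    i,f=K(n); T=np.array(i["camera_from_world"]); R=T[:3,:3]; c=-R.T@T[:3,3]
    d=R.T@np.array([(u-i["cx"])/f,(v-i["cy"])/f,1]); return c+d*(z-c[2])/d[2]
def proj(n,p):
    i,f=K(n); T=np.array(i["camera_from_world"]); q=T[:3,:3]@np.array(p)+T[:3,3]; return np.array([i["cx"]+f*q[0]/q[2],i["cy"]+f*q[1]/q[2]])
def snap(n,name):
    im=cams.get_image(n); cv2.imwrite(f"pics/{name}.png",im[:,:,::-1]); return im
E
python3 - <<'E'
from h import *
for n in("top","side"):
    snap(n,n+"0"); print(cams.camera_info(n))
s=sense();print(s["ee_pos"],s["ee_rot"],s["time_s"])
E
```

```text
{'vertical_fov': 46.64052797553286, 'cx': 321.683040054411, 'cy': 203.35316389230087, 'camera_from_world': array([[ 0.01286627, -0.99990547,  0.00484881, -0.01045105],
       [-0.99176238, -0.01337924, -0.12739065,  0.5279207 ],
       [ 0.12744348, -0.00316983, -0.99184077,  1.25513245],
       [ 0.        ,  0.        ,  0.        ,  1.        ]])}
{'vertical_fov': 43.518712795157754, 'cx': 312.4896743208103, 'cy': 214.5204879645218, 'camera_from_world': array([[-9.89668835e-01, -1.43366963e-01, -1.22914111e-03,
         5.24160524e-01],
       [-1.12190117e-01,  7.79734618e-01, -6.15976707e-01,
         8.49344886e-02],
       [ 8.92691138e-02, -6.09475053e-01, -7.87763407e-01,
         1.32173164e+00],
       [ 0.00000000e+00,  0.00000000e+00,  0.00000000e+00,
         1.00000000e+00]])}
[ 0.26711879 -0.53655925  0.2218752 ] [[ 8.95236519e-01  4.45590909e-01 -5.63428236e-04]
 [ 4.45591221e-01 -8.95235149e-01  1.57876516e-03]
 [ 1.99082642e-04 -1.66442690e-03 -9.99998595e-01]] 0.1
```

View pics/top0.png

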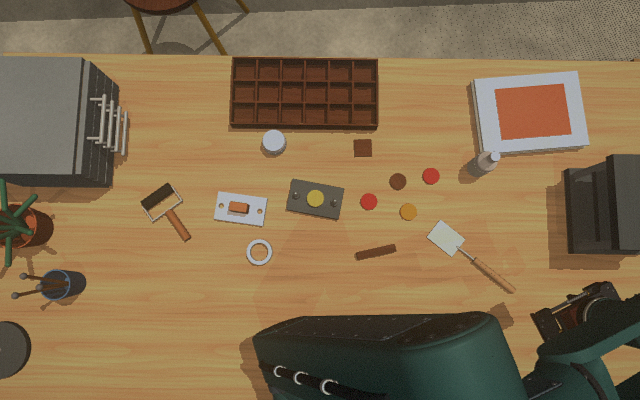

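View pics/side0.png

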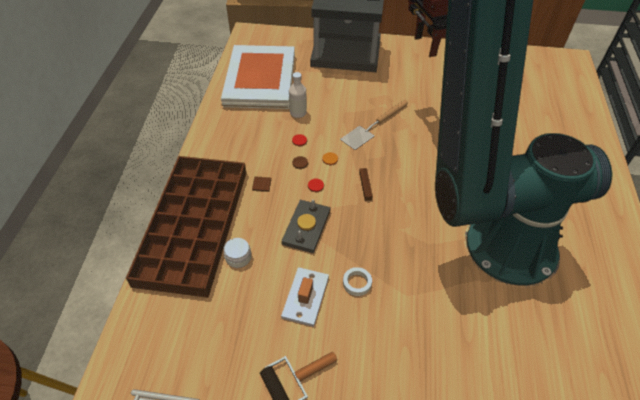

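Top view: candidates for the blank are the dark brown disc at (398,181), the red discs (369,201) and (431,176), the orange disc (408,212) and the square spare (363,148). I choose the dark brown disc, which sits at (300,162) in the side view. The lower die is at (315,199) and the upper die at (241,209). In the side view they are at (306,226) and (305,296).

```bash
python3 - <<'E'
from h import *
def comp(mask,u,v,r):
    m=np.zeros_like(mask); m[v-r:v+r,u-r:u+r]=mask[v-r:v+r,u-r:u+r]
    n,l,st,c=cv2.connectedComponentsWithStats(m); k=1+np.argmax(st[1:,4]); 
    cn=max(cv2.findContours((l==k).astype(np.uint8),0,1)[0],key=cv2.contourArea)
    hull=cv2.convexHull(cn); M=cv2.moments(hull); return st[k,4],np.array([M['m10']/M['m00'],M['m01']/M['m00']]),hull[:,0,:]
P={"top":dict(m=(398,181),pad=(315,199),base=(315,199),die=(241,209),hd=(238,208)),"side":dict(m=(300,162),pad=(306,222),base=(306,226),die=(305,296),hd=(305,290))}
Z=dict(m=.008,pad=.030,base=.02,die=.014,hd=.054)
for n in("top","side"):
    im=cv2.imread(f"pics/{n}0.png"); h=cv2.cvtColor(im,cv2.COLOR_BGR2HSV).astype(int); H,S,V=h[...,0],h[...,1],h[...,2]
    print([ (k,h[v,u]) for k,(u,v) in P[n].items()])
    M=dict(m=(V<125)&(S>80),pad=(S>130)&(H>17)&(H<30)&(V>120),base=((S<70)&(V<125)),die=(S<60)&(V>140),hd=(S>110)&(H<16)&(V>60))
    R=dict(m=13,pad=14,base=36,die=34,hd=16)
    for k in P[n]:
        a,c,hu=comp(M[k].astype(np.uint8),*P[n][k],R[k]); w=ray(n,*c,Z[k])
        wp=np.array([ray(n,*p,Z[k])[:2] for p in hu],np.float32); r=cv2.minAreaRect(wp)
        print(n,k,a,c.round(1),w.round(4),"rect",np.round(r[0],4),np.round(r[1],4),round(r[2],1))
t=cv2.imread("pics/top0.png")[135:235,200:450]; s=cv2.imread("pics/side0.png")[130:330,240:400]
t=cv2.resize(t,None,fx=3.1,fy=3.1,interpolation=2); s=cv2.resize(s,None,fx=1.4,fy=1.4,interpolation=2)
o=np.zeros((t.shape[0]+s.shape[0],t.shape[1],3),np.uint8);o[:t.shape[0]]=t;o[t.shape[0]:,:s.shape[1]]=s
cv2.imwrite("pics/crop.png",o)
E
```

```text
[('m', array([ 12, 157, 114])), ('pad', array([ 23, 148, 176])), ('base', array([ 23, 148, 176])), ('die', array([ 12, 159, 170])), ('hd', array([ 11, 151, 172]))]
top m 223 [397.2 181.3] [ 0.5977 -0.2184  0.008 ] rect [ 0.5986 -0.2192] [0.0463 0.0473] 44.9
top pad 226 [314.9 197.9] [0.5435 0.0155 0.03  ] rect [0.5434 0.0153] [0.0451 0.0447] 0.8
top base 1309 [314.8 198.4] [0.5435 0.0159 0.02  ] rect [0.5436 0.0161] [0.1473 0.088 ] 79.9
top die 1147 [240.  208.1] [0.514  0.2261 0.014 ] rect [0.514 0.226] [0.1409 0.0799] 82.6
top hd 178 [238.5 206.7] [0.5131 0.2235 0.054 ] rect [0.5131 0.2231] [0.0526 0.0252] 82.6
[('m', array([ 11, 163, 102])), ('pad', array([ 21, 163, 186])), ('base', array([ 22, 159, 188])), ('die', array([ 13, 156, 118])), ('hd', array([ 13, 163, 177]))]
side m 152 [299.9 162.5] [ 0.5991 -0.2163  0.008 ] rect [ 0.5989 -0.2165] [0.0421 0.0457] 8.6
side pad 210 [306.2 221. ] [0.5443 0.0153 0.03  ] rect [0.5436 0.0149] [0.0453 0.0472] 9.3
side base 1237 [305.8 225.4] [0.5445 0.0225 0.02  ] rect [0.5438 0.0171] [0.1618 0.0891] 79.9
side die 1356 [304.9 295.4] [0.5151 0.2283 0.014 ] rect [0.5147 0.2254] [0.1416 0.082 ] 82.7
side hd 251 [305. 290.] [0.5132 0.2358 0.054 ] rect [0.5135 0.2351] [0.0636 0.0268] 84.2
```

View pics/crop.png

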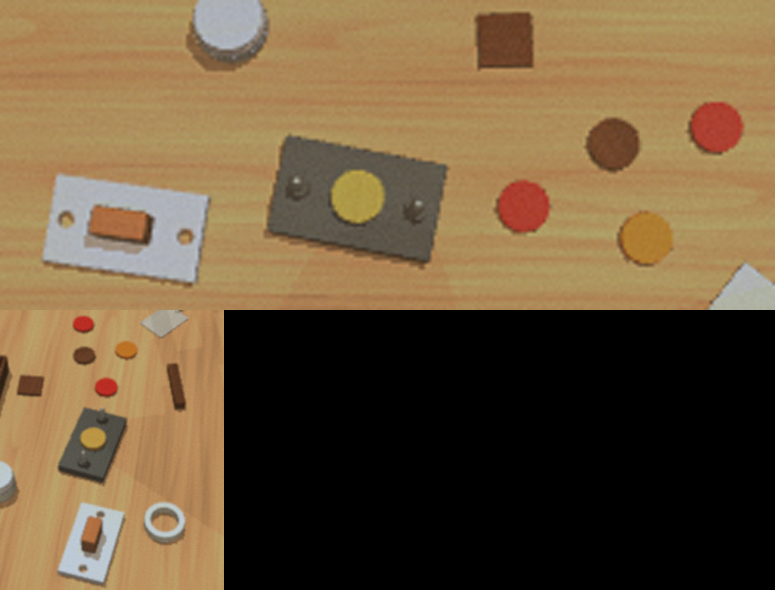

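The crop confirms it: the dark brown round disc is the only unpainted one, and the square blank stands apart. Fused positions are medal (0.5987,-0.2175), pad (0.5436,0.0155) with base yaw about -10.1°, and upper die (0.5142,0.226) with yaw about -7.4°.

```bash
cat >> h.py <<'E'
def go(x,y,z,a):  # a: world angle (deg) of tool y
    s=sense(); R=np.array(s["ee_rot"]); p=np.array(s["ee_pos"]); d=R.T@(np.array([x,y,z])-p)*100
    t=np.radians(a); v=R.T@np.array([np.cos(t),np.sin(t),0]); th=np.arctan2(-v[0],v[1])
    th=(th+np.pi/2)%np.pi-np.pi/2
    print("shift cm",d.round(2),"turn",th.round(3),"| pos",p.round(4),"F",np.round(s["ft_force"],1),"gap",round(s["finger_gap"],4),"grip",round(s["gripper_force"],1),"t",round(s["time_s"],2),"q6",round(s["joint_pos"][5],0))
E
python3 -c "
from h import *
go(.5987,-.2175,.12,-10.1)"
```

```text
shift cm [ 43.9  -13.77  10.22] turn -0.933 | pos [ 0.2671 -0.5366  0.2219] F [-0.1 -0.2 -0.1] gap 0.0878 grip 0.0 t 0.1 q6 -7.0
```

Call:
arm_command(commands=[[0.75,43.9,-13.8,6,-0.93],[0.75,43.9,-13.8,6,-0.93],[0.75,43.9,-13.8,6,-0.93],[0.75,43.9,-13.8,6,-0.93],[0.75,43.9,-13.8,6,-0.93]])

```text
time_s: 0.6
ee_pos: [0.4468, -0.3635, 0.1898]
ee_rot: [[0.346, 0.938, -0.0], [0.938, -0.346, 0.0], [0.0, -0.0, -1.0]]
ft_force: [-0.4, -0.9, -0.5]
finger_gap: 0.0663
gripper_force: 0.0
```

```bash
python3 -c "
from h import *
go(.5987,-.2175,.08,-10.1)"
```

```text
shift cm [18.95  9.2  10.98] turn -0.177 | pos [ 0.4468 -0.3635  0.1898] F [-0.4 -0.9 -0.5] gap 0.0663 grip 0.0 t 0.6 q6 -26.0
```

Call:
arm_command(commands=[[0.75,19,9.2,11,-0.177],[0.75,19,9.2,11,-0.177],[0.75,19,9.2,11,-0.177],[0.75,19,9.2,11,-0.177],[0.75,19,9.2,11,-0.177]])

```text
time_s: 1.1
ee_pos: [0.5997, -0.2172, 0.0784]
ee_rot: [[0.18, 0.984, -0.001], [0.984, -0.18, 0.001], [0.001, -0.002, -1.0]]
ft_force: [0.7, -0.8, 0.2]
finger_gap: 0.0657
gripper_force: 0.0
```

Call:
arm_command(commands=[[0.75,0,0,0,0],[0.75,0,0,0,0]])

```text
time_s: 1.3
ee_pos: [0.5984, -0.2189, 0.0794]
ee_rot: [[0.179, 0.984, -0.002], [0.984, -0.179, 0.001], [0.0, -0.002, -1.0]]
ft_force: [-0.2, -0.5, -0.0]
finger_gap: 0.0661
gripper_force: 0.0
```

```bash
python3 -c "
from h import *
go(.5987,-.2175,.0035,-10.1)
a=snap('top','t1');b=snap('side','s1')
u=[proj(n,(.5987,-.2175,.02)).astype(int) for n in('top','side')]
o=np.hstack([cv2.resize(i[v-50:v+50,c-60:c+60],None,fx=3.3,fy=3.3,interpolation=2) for i,(c,v) in zip((a,b),u)])
cv2.imwrite('pics/c1.png',o[:,:,::-1]);print(u)"
```

```text
shift cm [0.14 0.02 7.59] turn -0.004 | pos [ 0.5984 -0.2189  0.0794] F [-0.2 -0.5 -0. ] gap 0.0661 grip 0.0 t 1.3 q6 -16.0
[array([397, 180]), array([299, 159])]
```

View pics/c1.png

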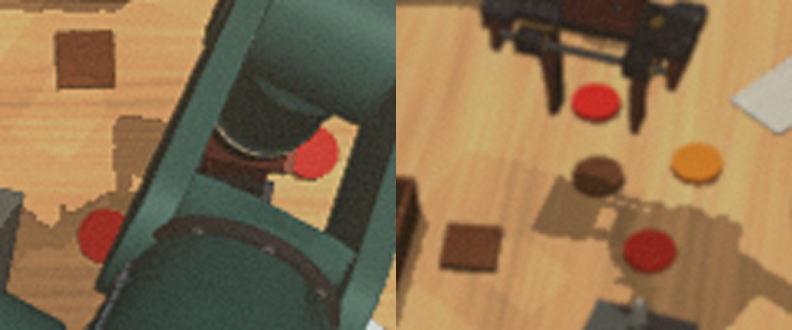

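The fingers straddle the brown disc in the side view, which shows it at (599,176) in the crop. I descend and close.

Call:
arm_command(commands=[[0.75,0.1,0,5,0],[0.75,0.1,0,7.0,0],[0.75,0.1,0,7.6,0],[0.75,0.1,0,7.6,0],[0.75,0.1,0,7.6,0]])

```text
time_s: 1.9
ee_pos: [0.5998, -0.2199, 0.0059]
ee_rot: [[0.182, 0.983, 0.002], [0.983, -0.182, -0.001], [-0.001, 0.002, -1.0]]
ft_force: [-0.1, -0.3, -0.8]
finger_gap: 0.0657
gripper_force: 0.0
```

Call:
arm_command(commands=[[0.5,0,0,0,0],[0.5,0,0,0,0],[0.4,0,0,0,0],[0.4,0,0,0,0],[0.4,0,0,0,0]])

```text
time_s: 2.4
ee_pos: [0.5996, -0.219, 0.0053]
ee_rot: [[0.181, 0.984, 0.001], [0.984, -0.181, -0.001], [-0.0, 0.001, -1.0]]
ft_force: [-1.3, 0.8, 6.1]
finger_gap: 0.0464
gripper_force: 30.0
```

Call:
arm_command(commands=[[0.4,0,0,0,0],[0.4,0,0,0,0]])

```text
time_s: 2.6
ee_pos: [0.5996, -0.219, 0.0053]
ee_rot: [[0.181, 0.984, 0.001], [0.984, -0.181, -0.001], [-0.0, 0.001, -1.0]]
ft_force: [-1.0, -0.5, 6.3]
finger_gap: 0.0464
gripper_force: 30.0
```

Call:
arm_command(commands=[[0.4,0,0,-2,0],[0.4,0,0,-6,0],[0.4,0,0,-10,0],[0.4,0,0,-10,0],[0.4,0,0,-10,0]])

```text
time_s: 3.1
ee_pos: [0.5997, -0.2189, 0.1054]
ee_rot: [[0.181, 0.984, 0.002], [0.984, -0.181, -0.001], [-0.001, 0.002, -1.0]]
ft_force: [-0.6, -0.1, -0.7]
finger_gap: 0.0461
gripper_force: 30.0
```

```bash
python3 -c "
from h import *
go(.5436,.0155,.12,-10.1)
s=sense();print(np.array(s['ee_rot']).round(4))
b=snap('side','s2');c,v=proj('side',s['ee_pos']).astype(int);print(c,v)
o=cv2.resize(b[v-50:v+50,c-60:c+60],None,fx=5,fy=5,interpolation=2)
cv2.imwrite('pics/c2.png',o[:,:,::-1])"
```

```text
shift cm [22.04 -9.75 -1.49] turn -0.006 | pos [ 0.5997 -0.2189  0.1054] F [-0.6 -0.1 -0.7] gap 0.0461 grip 30.0 t 3.1 q6 -16.0
[[ 1.808e-01  9.835e-01  2.100e-03]
 [ 9.835e-01 -1.808e-01 -1.000e-03]
 [-6.000e-04  2.300e-03 -1.000e+00]]
299 137
```

View pics/c2.png

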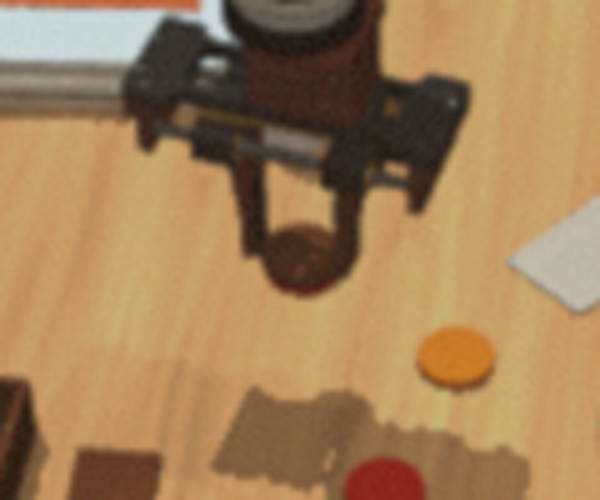

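```bash
python3 -c "
from h import *
s=sense();R=np.array(s['ee_rot']);p=np.array(s['ee_pos'])
for nm,(a,b),z in (('front bottom',(303,295),.1),('front top',(303,283),.108),('centre top',(304,257),.108),('Lfinger tip',(252,255),.105),('Rfinger tip',(345,262),.105),('left rim',(262,262),.108),('right rim',(355,265),.1),('back rim',(304,224),.108)):
    w=ray('side',239+a/5,87+b/5,z); print(nm,w.round(4),'tool mm',(R.T@(w-p)*1000).round(1))
"
```

```text
front bottom [ 0.5941 -0.1923  0.1   ] tool mm [24.8 -9.1  4. ]
front top [ 0.5941 -0.1937  0.108 ] tool mm [23.5 -8.8 -4. ]
centre top [ 0.5969 -0.2145  0.108 ] tool mm [ 3.5 -2.3 -4. ]
Lfinger tip [ 0.6271 -0.2151  0.105 ] tool mm [ 8.4 27.4 -1. ]
Rfinger tip [ 0.5738 -0.2169  0.105 ] tool mm [ -3.1 -24.6  -1. ]
left rim [ 0.6198 -0.2071  0.108 ] tool mm [14.9 18.9 -4. ]
right rim [ 0.5686 -0.2205  0.1   ] tool mm [ -7.5 -29.1   4. ]
back rim [ 0.6013 -0.2414  0.108 ] tool mm [-22.2   6.8  -4. ]
```

Call:
arm_command(commands=[[0.4,21.9,-9.7,-1.5,0],[0.4,21.9,-9.7,-1.5,0],[0.4,21.9,-9.7,-1.5,0],[0.4,21.9,-9.7,-1.5,0],[0.4,21.9,-9.7,-1.5,0]])

```text
time_s: 3.65
ee_pos: [0.5404, 0.0168, 0.1176]
ee_rot: [[0.181, 0.984, -0.004], [0.984, -0.181, 0.001], [0.0, -0.004, -1.0]]
ft_force: [1.8, 0.7, 0.3]
finger_gap: 0.0465
gripper_force: 30.0
```

Call:
arm_command(commands=[[0.4,0,0,0,0],[0.4,0,0,0,0],[0.4,0,0,0,0]])

```text
time_s: 3.95
ee_pos: [0.5431, 0.0135, 0.1184]
ee_rot: [[0.181, 0.983, -0.001], [0.983, -0.181, -0.0], [-0.0, -0.001, -1.0]]
ft_force: [-1.5, -0.4, -0.9]
finger_gap: 0.0464
gripper_force: 30.0
```

```bash
python3 -c "
from h import *
go(.5434,.0145,.0365,-10.1)"
```

```text
shift cm [0.11 0.02 8.19] turn -0.006 | pos [0.5431 0.0135 0.1184] F [-1.5 -0.4 -0.9] gap 0.0464 grip 30.0 t 3.95 q6 5.0
```

Call:
arm_command(commands=[[0.4,0.1,0,4,0],[0.4,0.1,0,7,0],[0.4,0.1,0,8.0,0],[0.4,0.1,0,8.0,0],[0.4,0.1,0,8.0,0]])

```text
time_s: 4.45
ee_pos: [0.5442, 0.0145, 0.0399]
ee_rot: [[0.182, 0.983, 0.001], [0.983, -0.182, -0.0], [0.0, 0.001, -1.0]]
ft_force: [0.4, -0.9, -0.7]
finger_gap: 0.0467
gripper_force: 30.0
```

Call:
arm_command(commands=[[0.4,0,0,0.05,0],[0.4,0,0,0.1,0],[0.4,0,0,0.1,0]])

```text
time_s: 4.75
ee_pos: [0.544, 0.0153, 0.0392]
ee_rot: [[0.181, 0.983, 0.002], [0.984, -0.181, -0.0], [0.0, 0.002, -1.0]]
ft_force: [-0.3, 0.9, -1.0]
finger_gap: 0.0464
gripper_force: 30.0
```

Not in contact yet, so I creep down and watch the force.

Call:
arm_command(commands=[[0.4,0,0,0.1,0],[0.4,0,0,0.2,0],[0.4,0,0,0.2,0]])

```text
time_s: 5.05
ee_pos: [0.5433, 0.0154, 0.0363]
ee_rot: [[0.181, 0.984, -0.0], [0.984, -0.181, 0.0], [0.0, -0.0, -1.0]]
ft_force: [0.0, 0.6, -0.4]
finger_gap: 0.0461
gripper_force: 30.0
```

Call:
arm_command(commands=[[0.4,0,0,0.1,0],[0.4,0,0,0.1,0],[0.4,0,0,0.1,0]])

```text
time_s: 5.35
ee_pos: [0.5434, 0.0153, 0.0354]
ee_rot: [[0.181, 0.983, 0.0], [0.983, -0.181, 0.0], [0.0, 0.0, -1.0]]
ft_force: [0.5, -0.3, 1.3]
finger_gap: 0.0461
gripper_force: 30.0
```

Call:
arm_command(commands=[[0.4,0,0,0.05,0],[0.6,0,0,0.05,0],[0.65,0,0,0.05,0],[0.65,0,0,0.05,0],[0.65,0,0,0.05,0]])

```text
time_s: 5.85
ee_pos: [0.5433, 0.0153, 0.0347]
ee_rot: [[0.181, 0.983, -0.0], [0.983, -0.181, 0.0], [0.0, -0.0, -1.0]]
ft_force: [-0.0, -0.0, -1.1]
finger_gap: 0.0569
gripper_force: 0.0
```

Call:
arm_command(commands=[[0.65,0,0,-1,0],[0.65,0,0,-5,0],[0.65,0,0,-10,0],[0.65,0,0,-12,0],[0.65,0,0,-12,0]])

```text
time_s: 6.35
ee_pos: [0.5463, 0.015, 0.1592]
ee_rot: [[0.181, 0.983, 0.008], [0.983, -0.181, -0.001], [0.001, 0.008, -1.0]]
ft_force: [0.1, 0.6, -0.6]
finger_gap: 0.0573
gripper_force: 0.0
```

```bash
python3 -c "
from h import *
go(.5142,.226,.155,-7.4)"
```

```text
shift cm [20.17 -6.97  0.38] turn -0.053 | pos [0.5463 0.015  0.1592] F [ 0.1  0.6 -0.6] gap 0.0573 grip 0.0 t 6.35 q6 5.0
```

Call:
arm_command(commands=[[0.65,20.2,-6.9,0.4,-0.053],[0.65,20.2,-6.9,0.4,-0.053],[0.65,20.2,-6.9,0.4,-0.053],[0.65,20.2,-6.9,0.4,-0.053],[0.65,20.2,-6.9,0.4,-0.053]])

```text
time_s: 6.85
ee_pos: [0.5102, 0.2303, 0.1499]
ee_rot: [[0.125, 0.992, -0.002], [0.992, -0.125, 0.001], [0.001, -0.002, -1.0]]
ft_force: [0.2, 0.4, -0.9]
finger_gap: 0.0569
gripper_force: 0.0
```

Call:
arm_command(commands=[[0.65,0,0,0,0],[0.65,0,0,0,0]])

```text
time_s: 7.05
ee_pos: [0.5117, 0.2255, 0.1503]
ee_rot: [[0.128, 0.992, -0.001], [0.992, -0.128, -0.001], [-0.001, -0.001, -1.0]]
ft_force: [-0.9, -0.7, 0.7]
finger_gap: 0.0572
gripper_force: 0.0
```

```bash
python3 -c "
from h import *
go(.5142,.226,.020,-7.4)
a=snap('top','t3');b=snap('side','s3')
u=[proj(n,(.5436,.06,.03)).astype(int) for n in('top','side')]
o=np.hstack([cv2.resize(i[v-60:v+60,c-50:c+50],None,fx=4,fy=4,interpolation=2) for i,(c,v) in zip((a,b),u)])
cv2.imwrite('pics/c3.png',o[:,:,::-1]);print(u)"
```

```text
shift cm [ 0.1   0.25 13.03] turn 0.001 | pos [0.5117 0.2255 0.1503] F [-0.9 -0.7  0.7] gap 0.0572 grip 0.0 t 7.05 q6 24.0
[array([298, 197]), array([303, 234])]
```

View pics/c3.png

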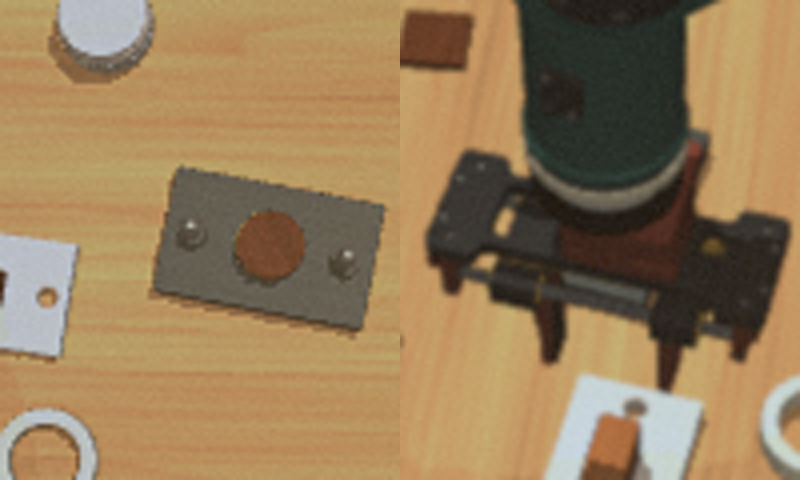

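The blank lies on the pad in the top view, at crop (270,246), and no brass shows. I measure its centring, and the dowels from the base outline.

```bash
python3 -c "
from h import *
im=cv2.imread('pics/t3.png');h=cv2.cvtColor(im,cv2.COLOR_BGR2HSV).astype(int);H,S,V=h[...,0],h[...,1],h[...,2]
def f(M,r,z):
    m=np.zeros(M.shape,np.uint8);m[199-r:199+r,315-r:315+r]=M[199-r:199+r,315-r:315+r]
    n,l,st,c=cv2.connectedComponentsWithStats(m);k=1+np.argmax(st[1:,4]);cn=max(cv2.findContours((l==k).astype(np.uint8),0,1)[0],key=cv2.contourArea)
    hu=cv2.convexHull(cn)[:,0];wp=np.array([ray('top',*p,z)[:2] for p in hu],np.float32);r=cv2.minAreaRect(wp);print(st[k,4],c[k],ray('top',*c[k],z).round(4),r)
f((S>105)&(H<19),17,.038)
f((V<125)&(S<105),40,.02)
"
```

```text
236 [315.04661017 197.89830508] [0.5425 0.0151 0.038 ] ((0.5422366261482239, 0.015245401300489902), (0.044799719005823135, 0.04439462348818779), 0.7712002396583557)
1432 [314.84916201 198.61243017] [0.543  0.0158 0.02  ] ((0.5434640049934387, 0.01592753827571869), (0.14973236620426178, 0.08979631960391998), 80.02122497558594)
```

Call:
arm_command(commands=[[0.65,0.1,0.2,5,0],[0.65,0.1,0.2,9,0],[0.65,0.1,0.2,10,0],[0.65,0.1,0.2,10,0]])

```text
time_s: 7.55
ee_pos: [0.5132, 0.2255, 0.0496]
ee_rot: [[0.13, 0.991, -0.004], [0.991, -0.13, -0.001], [-0.002, -0.004, -1.0]]
ft_force: [0.7, -0.1, 0.1]
finger_gap: 0.0573
gripper_force: 0.0
```

```bash
python3 -c "
from h import *
go(.5142,.226,.020,-7.4)"
```

```text
shift cm [0.06 0.11 2.96] turn -0.002 | pos [0.5132 0.2255 0.0496] F [ 0.7 -0.1  0.1] gap 0.0573 grip 0.0 t 7.55 q6 24.0
```

Call:
arm_command(commands=[[0.65,0.1,0.1,2,0],[0.65,0.1,0.1,2.9,0],[0.65,0.1,0.1,2.9,0],[0.5,0.1,0.1,2.9,0],[0.2,0.1,0.1,2.9,0]])

```text
time_s: 8.05
ee_pos: [0.5161, 0.2282, 0.0231]
ee_rot: [[0.129, 0.992, 0.002], [0.992, -0.129, 0.001], [0.001, 0.002, -1.0]]
ft_force: [0.9, 0.6, -0.3]
finger_gap: 0.0446
gripper_force: 0.0
```

Call:
arm_command(commands=[[0.2,0,0,0,0],[0.2,0,0,0,0],[0.2,0,0,0,0],[0.2,0,0,0,0],[0.2,0,0,0,0]])

```text
time_s: 8.55
ee_pos: [0.5151, 0.2282, 0.0223]
ee_rot: [[0.129, 0.992, -0.0], [0.992, -0.129, 0.0], [0.0, -0.0, -1.0]]
ft_force: [-2.1, 1.3, 6.9]
finger_gap: 0.0257
gripper_force: 30.0
```

Call:
arm_command(commands=[[0.2,0,0,-1,0],[0.2,0,0,-4,0],[0.2,0,0,-8,0],[0.2,0,0,-12,0],[0.2,0,0,-12,0]])

```text
time_s: 9.05
ee_pos: [0.5191, 0.2292, 0.1472]
ee_rot: [[0.128, 0.992, 0.01], [0.992, -0.129, 0.003], [0.004, 0.009, -1.0]]
ft_force: [0.6, 0.3, -4.2]
finger_gap: 0.0255
gripper_force: 30.0
```

```bash
python3 -c "
from h import *
go(.5435,.0157,.15,-10.0)"
```

```text
shift cm [-20.86   5.16  -0.32] turn 0.046 | pos [0.5191 0.2292 0.1472] F [ 0.6  0.3 -4.2] gap 0.0255 grip 30.0 t 9.05 q6 24.0
```

Call:
arm_command(commands=[[0.2,-20.9,5,0,0.046],[0.2,-20.9,5,0,0.046],[0.2,-20.9,5,0,0.046],[0.2,-20.9,5,0,0.046],[0.2,-20.9,5,0,0.046]])

```text
time_s: 9.55
ee_pos: [0.5376, 0.01, 0.1406]
ee_rot: [[0.177, 0.984, -0.002], [0.984, -0.177, -0.002], [-0.002, -0.001, -1.0]]
ft_force: [0.7, 0.0, -3.9]
finger_gap: 0.0261
gripper_force: 30.0
```

Call:
arm_command(commands=[[0.2,0,0,0,0],[0.2,0,0,0,0],[0.2,0,0,0,0]])

```text
time_s: 9.85
ee_pos: [0.5373, 0.0157, 0.1412]
ee_rot: [[0.173, 0.985, -0.001], [0.985, -0.173, 0.001], [0.001, -0.002, -1.0]]
ft_force: [-0.8, -1.0, -4.5]
finger_gap: 0.0258
gripper_force: 30.0
```

```bash
python3 -c "
from h import *
go(.5435,.0157,.095,-10.0)
a=snap('top','t4');b=snap('side','s4')
u=[proj(n,(.5436,.0157,.09)).astype(int) for n in('top','side')]
o=np.hstack([cv2.resize(i[v-50:v+50,c-50:c+50],None,fx=4,fy=4,interpolation=2) for i,(c,v) in zip((a,b),u)])
cv2.imwrite('pics/c4.png',o[:,:,::-1]);print(u)"
```

```text
shift cm [0.1  0.62 4.62] turn 0.001 | pos [0.5373 0.0157 0.1412] F [-0.8 -1.  -4.5] gap 0.0258 grip 30.0 t 9.85 q6 4.0
[array([314, 194]), array([306, 207])]
```

View pics/c4.png

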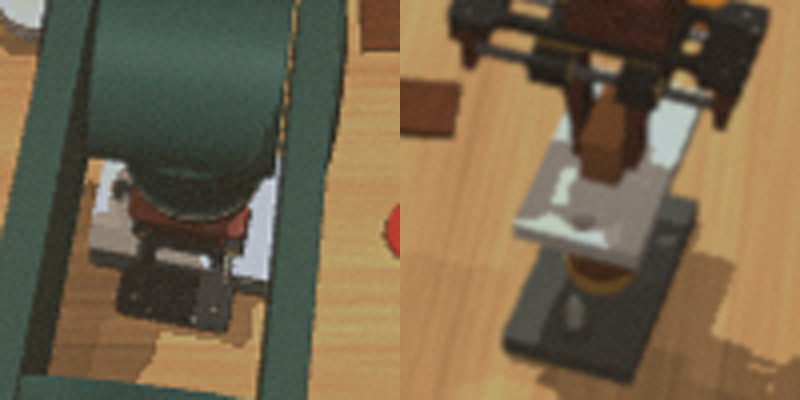

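Side view: the die hangs level, with its near hole at crop (583,222), near edge from (516,225) to (638,258), and the near dowel at (575,315).

```bash
python3 -c "
from h import *
s=sense();R=np.array(s['ee_rot']);p=np.array(s['ee_pos'])
for nm,(a,b),z in (('hole',(583,222),.133),('frontL bot',(516,238),.119),('frontR bot',(636,268),.119),('frontL top',(516,223),.133),('frontR top',(638,252),.133),('farR top',(700,106),.133),('handle front top edge mid',(606,133),.173)):
    w=ray('side',256+(a-400)/4,157+b/4,z); print(nm,w.round(4),'tool mm',(R.T@(w-p)*1000).round(1))
# dowel prediction check in s4 and s3-like unobstructed t3/side0
y=np.array([np.sin(np.radians(10)),np.cos(np.radians(10))])
for sg in(1,-1):
    q=np.array([.5435,.0157])+sg*.055*y
    print(q,[proj(n,(*q,.055)).round(1) for n in('top','side')])
o=np.vstack([cv2.resize(cv2.imread('pics/t3.png')[180:218,275:355],None,fx=7,fy=7,interpolation=2),cv2.resize(cv2.imread('pics/s4.png')[180:235,265:345],None,fx=6,fy=6,interpolation=2).copy()[:, :480] if 0 else cv2.resize(cv2.imread('pics/s4.png')[190:230,265:345],None,fx=7,fy=7,interpolation=2)])
cv2.imwrite('pics/c5.png',o)
"
```

```text
hole [0.5461 0.0684 0.133 ] tool mm [53.3 -0.7  8.6]
frontL bot [0.5869 0.0758 0.119 ] tool mm [67.6 38.3 22.5]
frontR bot [0.5105 0.0881 0.119 ] tool mm [ 66.6 -39.1  22.6]
frontL top [0.5864 0.075  0.133 ] tool mm [66.7 37.9  8.5]
frontR top [0.5096 0.0864 0.133 ] tool mm [ 64.8 -39.8   8.6]
farR top [ 0.4868 -0.0356  0.133 ] tool mm [-59.4 -41.2   8.6]
handle front top edge mid [0.5374 0.0296 0.173 ] tool mm [ 13.5  -2.6 -31.4]
[0.55305065 0.06986443] [array([295.1, 192.9]), array([299.5, 231.5])]
[ 0.53394935 -0.03846443] [array([334.5, 200.4]), array([312.9, 200.1])]
```

View pics/c5.png

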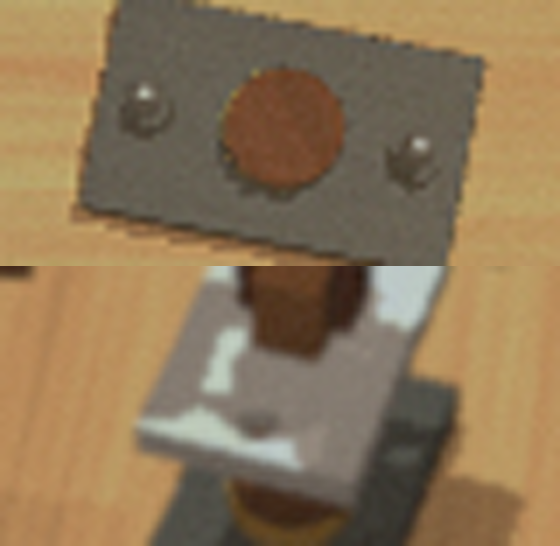

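```bash
python3 -c "
from h import *
go(.5439,.0180,.082,-10.0)"
```

```text
shift cm [0.32 0.59 5.95] turn 0.001 | pos [0.5376 0.0158 0.1416] F [-0.3  0.2 -4.1] gap 0.0257 grip 30.0 t 9.95 q6 4.0
```

Call:
arm_command(commands=[[0.2,0.3,0.6,2,0],[0.2,0.3,0.6,4,0],[0.2,0.3,0.6,5.5,0],[0.2,0.3,0.6,5.5,0],[0.2,0.3,0.6,5.5,0]])

```text
time_s: 10.45
ee_pos: [0.5443, 0.017, 0.0869]
ee_rot: [[0.173, 0.985, -0.001], [0.985, -0.173, 0.0], [0.0, -0.001, -1.0]]
ft_force: [0.8, 0.3, -4.7]
finger_gap: 0.0255
gripper_force: 30.0
```

```bash
python3 -c "
from h import *
go(.5439,.0180,.072,-10.0)
b=snap('side','s6')
c,v=proj('side',(.5436,.0157,.06)).astype(int);print(c,v)
o=cv2.resize(b[v-40:v+40,c-40:c+40],None,fx=7,fy=7,interpolation=2)
cv2.imwrite('pics/c6.png',o[:,:,::-1])"
```

```text
shift cm [ 0.09 -0.06  1.49] turn 0.001 | pos [0.5443 0.017  0.0869] F [ 0.8  0.3 -4.7] gap 0.0255 grip 30.0 t 10.45 q6 4.0
306 214
```

View pics/c6.png

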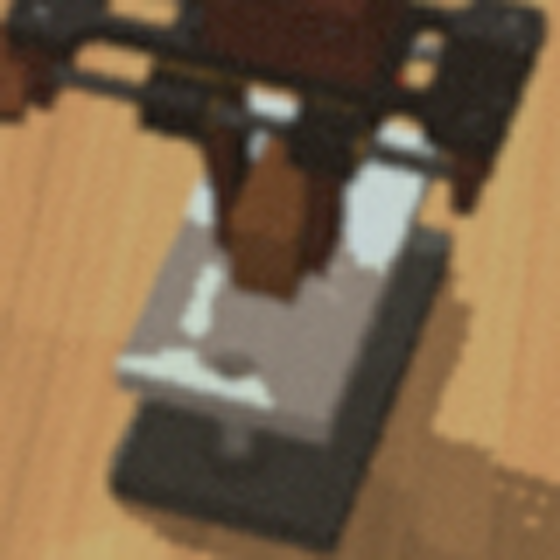

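The hole is at crop (236,363), almost in line above the dowel at (238,440). I check the alignment numerically.

```bash
python3 -c "
from h import *
print(proj('side',(.55305,.06986,.0786)), ray('side',266+236/7-.43,174+363/7-.43,.0786))"
```

```text
[299.32100108 225.97075807] [0.55341533 0.06817972 0.0786    ]
```

Call:
arm_command(commands=[[0.2,0.1,0,0.4,0],[0.2,0.1,0,0.8,0],[0.2,0.1,0,1.0,0],[0.2,0.1,0,1.0,0]])

```text
time_s: 10.9
ee_pos: [0.5444, 0.0172, 0.0766]
ee_rot: [[0.174, 0.985, -0.001], [0.985, -0.174, 0.0], [0.0, -0.001, -1.0]]
ft_force: [-0.3, -0.6, -3.8]
finger_gap: 0.0259
gripper_force: 30.0
```

Call:
arm_command(commands=[[0.2,0.05,-0.03,0.2,0],[0.2,0.05,-0.03,0.4,0],[0.2,0.05,-0.03,0.6,0],[0.2,0.05,-0.03,0.6,0]])

```text
time_s: 11.3
ee_pos: [0.5442, 0.0178, 0.0705]
ee_rot: [[0.174, 0.985, -0.001], [0.985, -0.174, 0.0], [0.0, -0.001, -1.0]]
ft_force: [0.0, -0.4, -4.2]
finger_gap: 0.0259
gripper_force: 30.0
```

Call:
arm_command(commands=[[0.2,0,0,0.2,0],[0.2,0,0,0.4,0],[0.2,0,0,0.4,0]])

```text
time_s: 11.6
ee_pos: [0.5442, 0.0178, 0.0666]
ee_rot: [[0.174, 0.985, -0.001], [0.985, -0.174, 0.0], [0.0, -0.001, -1.0]]
ft_force: [-0.1, 0.3, -4.5]
finger_gap: 0.026
gripper_force: 30.0
```

Call:
arm_command(commands=[[0.2,0,0,0.2,0],[0.2,0,0,0.4,0],[0.2,0,0,0.6,0],[0.2,0,0,0.8,0],[0.2,0,0,0.8,0]])

```text
time_s: 12.1
ee_pos: [0.5444, 0.0178, 0.059]
ee_rot: [[0.174, 0.985, -0.0], [0.985, -0.174, -0.0], [-0.0, -0.0, -1.0]]
ft_force: [-1.8, 0.2, 3.3]
finger_gap: 0.0258
gripper_force: 30.0
```

Call:
arm_command(commands=[[0.2,0,0,0.2,0],[0.2,0,0,0.4,0],[0.2,0,0,0.5,0],[0.2,0,0,0.5,0]])

```text
time_s: 12.5
ee_pos: [0.5445, 0.0178, 0.0543]
ee_rot: [[0.174, 0.985, 0.0], [0.985, -0.174, -0.0], [0.0, 0.0, -1.0]]
ft_force: [-2.5, 0.8, 8.5]
finger_gap: 0.0257
gripper_force: 30.0
```

Call:
arm_command(commands=[[0.2,0,0,0.1,0],[0.2,0,0,0.2,0],[0.2,0,0,0.25,0],[0.2,0,0,0.25,0]])

```text
time_s: 12.9
ee_pos: [0.5446, 0.0179, 0.0524]
ee_rot: [[0.174, 0.985, 0.001], [0.985, -0.174, 0.0], [0.0, 0.001, -1.0]]
ft_force: [-3.7, 1.4, 12.6]
finger_gap: 0.0256
gripper_force: 30.0
```

Call:
arm_command(commands=[[0.2,0,0,0.05,0],[0.2,0,0,0.1,0],[0.2,0,0,0.1,0]])

```text
time_s: 13.2
ee_pos: [0.5445, 0.018, 0.0522]
ee_rot: [[0.174, 0.985, 0.001], [0.985, -0.174, 0.0], [0.0, 0.001, -1.0]]
ft_force: [-6.5, 1.8, 21.1]
finger_gap: 0.0257
gripper_force: 30.0
```

Call:
arm_command(commands=[[0.2,0,0,0,0],[0.2,0,0,0,0],[0.2,0,0,0,0],[0.2,0,0,0,0],[0.2,0,0,0,0]])

```text
time_s: 13.7
ee_pos: [0.5446, 0.018, 0.0522]
ee_rot: [[0.174, 0.985, 0.001], [0.985, -0.174, 0.0], [0.0, 0.001, -1.0]]
ft_force: [-5.3, 1.4, 21.5]
finger_gap: 0.026
gripper_force: 30.0
```

```bash
python3 -c "
from h import *
b=snap('side','s7'); s=sense(); print(s['ft_force'],s['ft_torque'],s['ee_pos'])
c,v=proj('side',(.5436,.0157,.04)).astype(int)
o=cv2.resize(b[v-40:v+40,c-40:c+40],None,fx=7,fy=7,interpolation=2)
cv2.imwrite('pics/c7.png',o[:,:,::-1])"
```

```text
[-5.91361822  2.25026377 20.26726087] [-0.08338369  1.2568494   0.001963  ] [0.54455402 0.01801283 0.05221125]
```

View pics/c7.png

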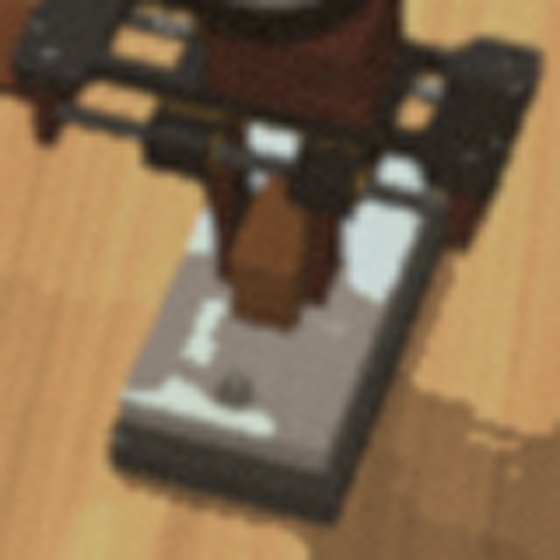

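The upper die sits level and down over the dowel, whose tip shows in the hole at (235,388). The force is a steady 21 N on a stiff stop at the home height, so I hand the job in.

```bash
python3 -c "
from h import *
print(order.job_done())"
```

```text
the job is handed in; nothing more can be done
None
```

The job is handed in at about 14 s: the blank measured about 1 mm off the pad's centre, and the arm holds the upper die pressed home on the collars at about 21 N.

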